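# Open the child-resistant glue tub under the domino bridge

## Task

The glue tub with the yellow cap stands under the little domino bridge: lift the bridge's deck off and lay it flat and lengthwise on the grey mat, then open the tub by pressing its child-resistant cap down and, still pressing, turning it anticlockwise until it comes free, and stand the cap right way up, wholly on the cork coaster. Set things down gently rather than dropping them, and leave the towers, the teal-capped tub and everything else as they are.

Things in the scene. Friction and masses are not known exactly. Their poses are not given: they have to be found in the camera images.
- deck_mid (a point): bridge deck of purple and white dominoes, one rigid loose bar 200 (x) x 34 (y) x 24 mm (z), 120 g; this point is its centre. It starts lying on the two towers of the yellow tub (its underside 150 mm above the desk), centred over the cap.
- cap_y_mid (a point): yellow ribbed round cap, 58 mm in diameter, 36 mm tall, 60 g, loose once unlocked; this point is its centre, half-way up. z up its axis, x along the black line on its top. Locked: centre 119 mm, top 137 mm, lower rim 101 mm above the desk, its x along the tub's x. Freed by turning 45 to 50 degrees anticlockwise (60 is safely clear, 120 at most), held down; see tub_y_lock.
- tub_y_lock (a point): point on the yellow tub's axis 108 mm up: the lock in the cap. Unpressed, or clockwise, the cap is blocked. A spring pushes it up (8 N at the start, 15 N at 7 mm down, hard stop at 8 mm); to pass the tooth it must stay over 5 mm down (13 N; best 6 to 8 mm) while turned anticlockwise seen from above. Past the lugs it rises to 3 mm above its locked height and then lifts off freely.
- tub_y: white glue tub under the yellow cap, with a yellow band, fixed to the desk by a dark collar 92 mm wide, 12 mm high; tub 76 mm in diameter, its sloping shoulder rises to 85 mm (62 mm wide there), 16 mm below the locked cap's lower rim. Origin on its axis at desk level, z up; the two bridge towers stand on its +x and -x sides, so its y sides are open for fingers.
- cap_t_mid (a point): teal cap, of the same make, locked on the other tub: centre of the cap, 119 mm above the desk. To be left alone.
- tub_t: the other, teal-banded tub, same size and fixing as tub_y, with towers likewise on its +x and -x sides (no deck). Origin on its axis at desk level.
- coaster: round cork coaster, 120 mm in diameter, 6 mm thick, fixed; origin at the centre of its underside (desk level). A standing tile is on its +x and -x sides.
- mat: grey felt mat, 250 (x) x 90 (y) x 6 mm thick, fixed; origin at the centre of its underside (desk level), x along its length. It lies at the far left or far right of the work area.
- sorter: low open wooden sorting tray with dominoes, 250 (x) x 90 (y) x 35 mm, fixed, on the side opposite the mat; origin at the centre of its underside.
- tower_y1: loose tower of stacked coloured dominoes, 44 (x) x 50 (y) x 150 mm tall, 350 g; origin at the centre of its underside. About 80 mm from the yellow tub's axis on the tub's +x side; it carries the deck.
- tower_y2: loose tower of stacked coloured dominoes, 44 (x) x 50 (y) x 150 mm tall, 350 g; origin at the centre of its underside. About 80 mm from the yellow tub's axis on the tub's -x side; it carries the deck.
- tower_t1: loose tower of stacked coloured dominoes, 44 (x) x 50 (y) x 150 mm tall, 350 g; origin at the centre of its underside. About 80 mm from the teal tub's axis, +x side.
- tower_t2: loose tower of stacked coloured dominoes, 44 (x) x 50 (y) x 150 mm tall, 350 g; origin at the centre of its underside. About 80 mm from the teal tub's axis, -x side.
- tile1: navy tile standing on end, 18 (x) x 50 (y) x 100 mm tall, loose, about 100 mm beyond the coaster's centre; origin at the centre of its underside.
- tile2: teal tile standing on end, 18 x 50 x 100 mm tall, loose, about 100 mm before the coaster's centre; origin at the centre of its underside.
- mug: blue mug, 80 mm wide, 95 mm tall, loose, at the back; origin at the centre of its underside.
- tape: orange tape roll lying flat, 100 mm wide, 25 mm tall, loose, at the back; origin at the centre of its underside.
Not all that is in view belongs to the job. What is shaped like the part that bears cap_y_mid but purple or red is not meant.

How it is judged:
By the outcome, as a careful person would: the job done as asked, in the order asked, and still so for the second after the job is handed in, with the robot touching nothing.
It also fails if it takes over 61 s, if anything falls off the work surface, if the arm or the gripper's body presses on something with over 40 N, if the wrist force passes 120 N, or if a joint passes its speed limit or range.

## Robot

A 6-joint arm with a two-finger parallel gripper is mounted at the origin on the work surface. World frame = base frame: x ahead of the robot, y to its left, z up, the work surface at z = 0. Lengths are in m, angles in degrees, forces in N, time in s.
With the tool pointing down it reaches from about 0.25 to 0.8 m from the base axis. Payload 8.5 kg.
Tool frame: the origin (TCP) lies between the finger pads; the fingertips stand 11 mm ahead of it and the grasp point (between the pads) lies 8 mm behind it; z points along the fingers, y is the direction in which the jaws open and shut (so a half turn about z gives the same grasp; the last joint's range is limited). The gripper opens to 85 mm and grips with 20 to 120 N. Pads are 22 mm wide; open, the fingers measure 114 mm over their backs; the gripper's body (76 mm by 85 mm) begins 54 mm behind the grasp point. The pads swing forward as they close: fully open they stand 13 mm farther back than shut.
Start: joints at [71.562, 13.648, -0.773, 75.585, 0, 90], TCP at [0.166, 0.498, 0.242] pointing down, gripper open.
Joint ranges: [-152.45, 152.45], [-59.26, 108.67], [-65.41, 83.53], [-104.44, 129.93], [-82.83, 76.93], [-180, 180]. Speed limits (degrees/s): [127.2, 127.2, 159.86, 180, 180, 180].

## Interface

Orientations are given as a 3x3 rotation matrix whose columns are the frame's x, y, z axes.
In Python, from rig import observe, camera, camera_model, finish_job gives the robot as it stands. The module is installed in compiled form; this text tells all that it offers.
- The arm moves only by the tool jog_arm, never from a script. Its argument "steps" is a list of rows, each a list of 7 numbers: the closure, from 0 (fully open) to 1 (shut), then the shift along the world's x, y, z in m, then the turn, a rotation vector about the world's x, y, z in rad. A call has 1 to 10 rows; each row is the pose to reach, as a shift and turn from the pose measured when the call began; what a row does not reach only later rows make up. A row lasts 1/10 s, in which the tool goes at most 50 mm and 8.59 degrees, less where a joint would pass 70% of its speed; a pose out of reach is approached as far as the arm can. A call with a gripper value outside its range is refused whole. The fingers move at their own pace and stop on an object; "grip_force" is the grip in N (left out, the last holds). Time passes only in rows, so rows that repeat a pose let the fingers close. It gives the time, the measured TCP pose, the force and the opening at its end, in the units of the state.
- observe(): the state, without advancing time (a new reading comes with each control period).
- camera(name): name is "side" or "top" or "wrist"; returns the picture (400x640x3 uint8, blue, green, red); there is no depth.
- camera_model(name): a dict with "fov_y" (degrees; the focal length in pixels is half the picture's height over the tangent of half this angle, whatever the lens; pixels are square), "cx", "cy" (the principal point, pixels), "extrinsics" (4x4, takes a point from camera to world coordinates); the wrist camera has in their place "tool_from_camera" (4x4, takes a point from camera to tool coordinates, whose origin is the TCP and whose axes are the flange's). Camera axes: x right, y down, z forward; pixel columns grow to the right and rows downward; lengths in m; the calibration is good to about 2 mm. A picture is of the moment at which its call begins: read the wrist's pose just before it. camera_model takes no time and is no camera call.
- finish_job(): hands the job in, once; it reports no verdict.
The state is a dict: "time_s": time; "joint_pos": joint angles; "joint_vel": joint speeds; "joint_torque": joint torques, N m; "ee_pos": TCP position; "tcp_rot": TCP orientation; "ft_force": force on the tool from outside, world axes, zero at the start; "torque": the same for the moment, N m; "finger_gap": finger opening in m.
Only numpy, scipy, OpenCV 4.12 (cv2) and the standard library are available. Lean on these libraries where they do the work, as an engineer would, in place of code of your own. Each camera call takes 0.05 s, during which the arm holds its last target.

## Working session

There is one attempt and no reset: what is moved stays moved. The work goes in short steps, Python scripts to look and compute and a tool call to move; the robot and the scene stay as the last step left them, time stands still between calls to the robot, and variables do not carry over. Pictures are saved under pics/ and viewed, and the job is handed in when it is done.

Besides the shell and the picture viewer there is one more tool, called after ">>>" in YAML: its name, and indented under it one key for each argument. jog_arm: Moves the arm, as the interface text tells. Its arguments: {"type":"object","properties":{"steps":{"type":"array","items":{"type":"array","items":{"type":"number"}}},"grip_force":{"type":"number"}},"required":["steps"]}

```bash
mkdir -p pics; python3 - <<'E'
from rig import *
import cv2,numpy as np
np.set_printoptions(precision=4,suppress=True)
s=observe(); print(s)
for n in ("side","top","wrist"):
    cv2.imwrite(f"pics/{n}0.png",camera(n)); print(n,camera_model(n))
E
```

```text
{'time_s': 0.0, 'joint_pos': array([71.5625, 13.6804, -0.8172, 75.5844,  0.0023, 89.9994]), 'joint_vel': array([-0.0828, -0.0293, -0.0699,  0.0358, -0.1011,  0.0616]), 'joint_torque': array([ -0.0006, -53.8773,  34.6443,   0.0181,  -0.0002,  -0.    ]), 'ee_pos': array([0.1659, 0.4977, 0.2417]), 'tcp_rot': array([[-0.9487,  0.3163, -0.0005],
       [ 0.3163,  0.9487, -0.0013],
       [ 0.    , -0.0014, -1.    ]]), 'ft_force': array([ 0.6328,  0.2517, -0.2728]), 'torque': array([ 0.0218,  0.026 , -0.0004]), 'finger_gap': 0.0854469518618341}
side {'fov_y': 53.73143846236036, 'cx': 320.4045336682658, 'cy': 199.94690600820007, 'extrinsics': array([[ 0.7133, -0.4805,  0.5102,  0.0322],
       [-0.7006, -0.4682,  0.5385, -0.5709],
       [-0.0199, -0.7416, -0.6706,  0.8414],
       [ 0.    ,  0.    ,  0.    ,  1.    ]])}
top {'fov_y': 47.453837412444706, 'cx': 323.6433808782906, 'cy': 202.51406028980378, 'extrinsics': array([[ 0.0267, -0.9942,  0.1042,  0.3971],
       [-0.9993, -0.0292, -0.0228,  0.0176],
       [ 0.0257, -0.1035, -0.9943,  1.605 ],
       [ 0.    ,  0.    ,  0.    ,  1.    ]])}
wrist {'fov_y': 71.64766630260205, 'cx': 322.24586339109703, 'cy': 201.27693254788798, 'tool_from_camera': array([[-0.001 , -0.9449, -0.3273,  0.0846],
       [ 1.    , -0.0009, -0.0002,  0.0016],
       [-0.0001, -0.3273,  0.9449, -0.1305],
       [ 0.    ,  0.    ,  0.    ,  1.    ]])}
```

View pics/side0.png

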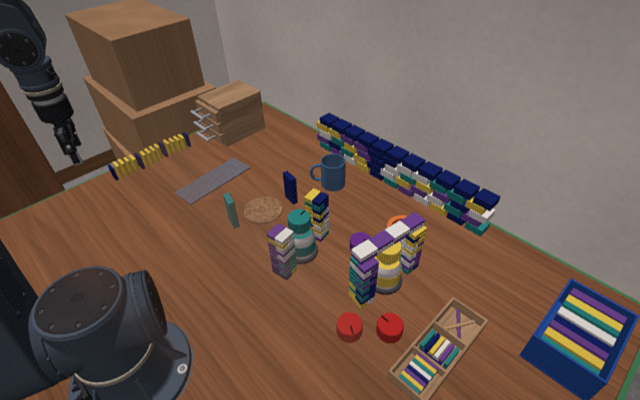

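View pics/top0.png

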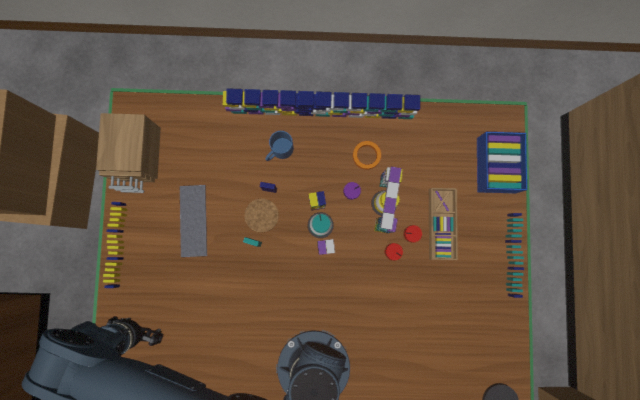

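View pics/wrist0.png

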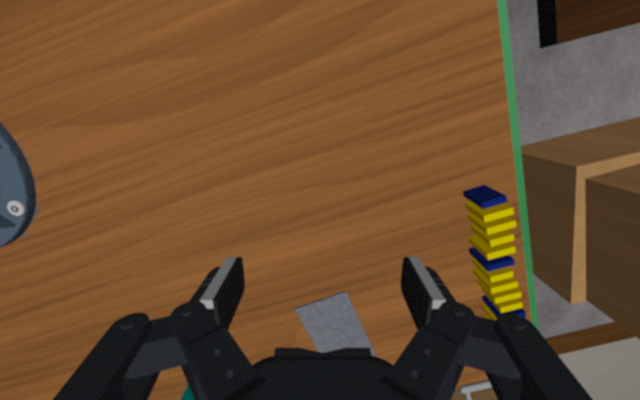

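```bash
python3 - <<'E'
import cv2
t=cv2.imread("pics/top0.png")[140:270,170:470]; cv2.imwrite("pics/topc.png",cv2.resize(t[:,170:],None,fx=6,fy=4.5*6/4.5*0.75,interpolation=cv2.INTER_CUBIC) if 0 else cv2.resize(t[15:115,170:300],None,fx=6,fy=6,interpolation=cv2.INTER_CUBIC))
cv2.imwrite("pics/topd.png",cv2.resize(t[:,0:180],None,fx=4.4,fy=4.4,interpolation=cv2.INTER_CUBIC))
s=cv2.imread("pics/side0.png")[170:330,240:450]; cv2.imwrite("pics/sidec.png",cv2.resize(s,None,fx=3.7,fy=3.7,interpolation=cv2.INTER_CUBIC))
E
```

```text
(no output)
```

View pics/topc.png

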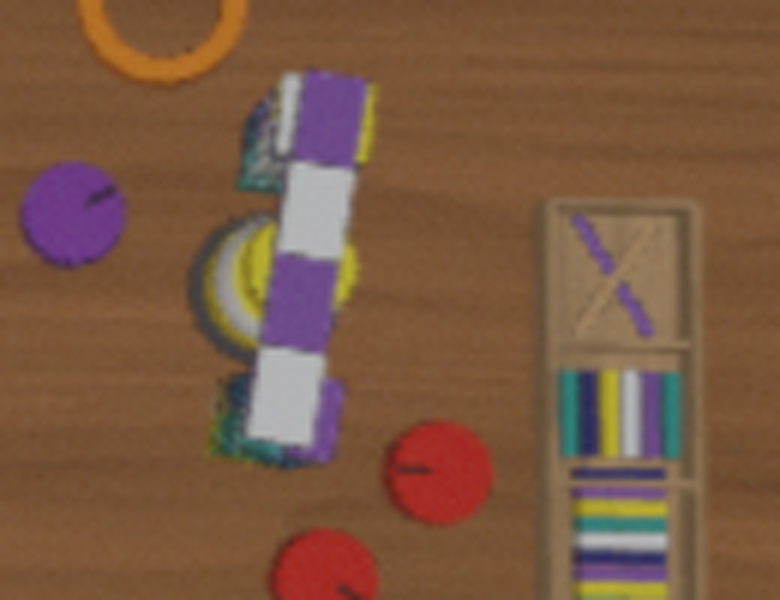

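View pics/topd.png

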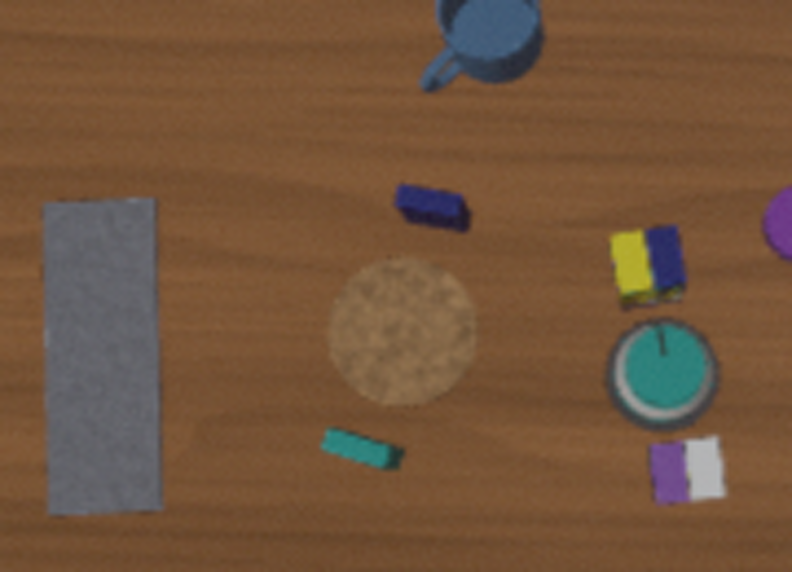

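View pics/sidec.png

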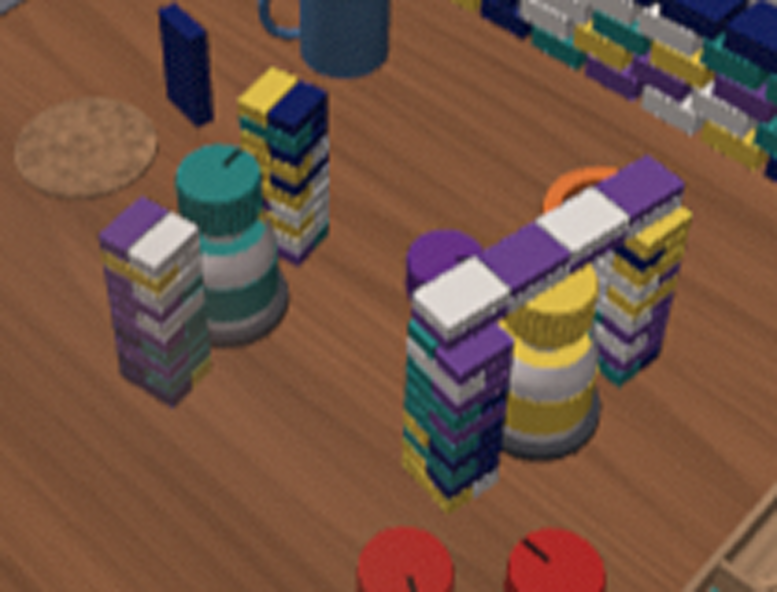

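```bash
cat > h.py <<'E'
import numpy as np,cv2
from rig import *
np.set_printoptions(precision=4,suppress=True)
def ray(name,uv,z,state=None):
    m=camera_model(name); f=200/np.tan(np.radians(m["fov_y"]/2))
    if name=="wrist":
        T=np.eye(4);T[:3,:3]=state["tcp_rot"];T[:3,3]=state["ee_pos"];E=T@m["tool_from_camera"]
    else:E=m["extrinsics"]
    uv=np.atleast_2d(uv).astype(float)
    d=np.c_[(uv[:,0]-m["cx"])/f,(uv[:,1]-m["cy"])/f,np.ones(len(uv))]@E[:3,:3].T
    o=E[:3,3]; return o+d*((z-o[2])/d[:,2])[:,None]
def crop(uv,off,s): return (np.array(uv)+.5)/s-.5+np.array(off)
def proj(name,P,state=None):
    m=camera_model(name); f=200/np.tan(np.radians(m["fov_y"]/2))
    if name=="wrist":
        T=np.eye(4);T[:3,:3]=state["tcp_rot"];T[:3,3]=state["ee_pos"];E=T@m["tool_from_camera"]
    else:E=m["extrinsics"]
    p=(np.atleast_2d(P)-E[:3,3])@E[:3,:3]
    return np.c_[m["cx"]+f*p[:,0]/p[:,2],m["cy"]+f*p[:,1]/p[:,2]]
E
python3 - <<'E'
from h import *
d=ray("top",crop([(302,72),(370,80),(314,446),(246,440)],(340,155),6),.174);print(d,d.mean(0))
a=(d[0]+d[1]-d[2]-d[3])/2;print(np.linalg.norm(a),np.degrees(np.arctan2(a[1],a[0])))
m=ray("top",crop([(44,203),(154,198),(162,509),(48,514)],(170,140),4.4),.006);print(m,m.mean(0))
a=(m[0]+m[1]-m[2]-m[3])/2;print(np.linalg.norm(a),np.degrees(np.arctan2(a[1],a[0])))
print("coaster",ray("top",crop((403,332),(170,140),4.4),.006))
print("tiles",ray("top",crop([(428,198),(358,448)],(170,140),4.4),.1))
print("teal cap",ray("top",crop([(667,366)],(170,140),4.4),.137))
print("t towers",ray("top",crop([(648,264),(687,470)],(170,140),4.4),.15))
print("y towers",ray("top",crop([(326,118),(295,400)],(340,155),6),.15))
# side deck
s=crop([(646,156),(684,186),(453,338),(414,298)],(240,170),3.7)
d=ray("side",s,.174);print(d,d.mean(0))
print("side coaster",ray("side",crop((85,147),(240,170),3.7),.006))
E
```

```text
[[ 0.6689 -0.2242  0.174 ]
 [ 0.6657 -0.2607  0.174 ]
 [ 0.4696 -0.2328  0.174 ]
 [ 0.4718 -0.1969  0.174 ]] [ 0.569  -0.2286  0.174 ]
0.198510230518228 -7.980920385410897
[[0.6091 0.4894 0.006 ]
 [0.6158 0.4022 0.006 ]
 [0.3687 0.3827 0.006 ]
 [0.3624 0.4716 0.006 ]] [0.489  0.4365 0.006 ]
0.2475609382384221 4.3171286842925785
coaster [[0.5139 0.1991 0.006 ]]
tiles [[0.6092 0.1737 0.1   ]
 [0.4194 0.2183 0.1   ]]
teal cap [[ 0.4849 -0.0099  0.137 ]]
t towers [[ 0.5583  0.0063  0.15  ]
 [ 0.4092 -0.0261  0.15  ]]
y towers [[ 0.6486 -0.2416  0.15  ]
 [ 0.4952 -0.2265  0.15  ]]
[[ 0.6687 -0.2283  0.174 ]
 [ 0.6628 -0.2619  0.174 ]
 [ 0.4655 -0.2384  0.174 ]
 [ 0.4722 -0.2019  0.174 ]] [ 0.5673 -0.2326  0.174 ]
side coaster [[0.5128 0.197  0.006 ]]
```

>>> jog_arm:
  steps:
    - [0,0.402,-0.728,0.03,0,0,0.182]
    - [0,0.402,-0.728,0.03,0,0,0.182]
    - [0,0.402,-0.728,0.03,0,0,0.182]
    - [0,0.402,-0.728,0.03,0,0,0.182]
    - [0,0.402,-0.728,0.03,0,0,0.182]
    - [0,0.402,-0.728,0.03,0,0,0.182]
    - [0,0.402,-0.728,0.03,0,0,0.182]
    - [0,0.402,-0.728,0.03,0,0,0.182]
    - [0,0.402,-0.728,0.03,0,0,0.182]
    - [0,0.402,-0.728,0.03,0,0,0.182]

```text
time_s: 1.15
ee_pos: [0.4075, 0.0594, 0.2602]
tcp_rot: [[-0.99, 0.139, 0.0], [0.139, 0.99, -0.001], [-0.0, -0.001, -1.0]]
ft_force: [1.0, 0.9, -0.2]
finger_gap: 0.0853
```

>>> jog_arm:
  steps:
    - [0,0.16,-0.289,0.01,0,0,0]
    - [0,0.16,-0.289,0.01,0,0,0]
    - [0,0.16,-0.289,0.01,0,0,0]
    - [0,0.16,-0.289,0.01,0,0,0]
    - [0,0.16,-0.289,0.01,0,0,0]
    - [0,0.16,-0.289,0.01,0,0,0]
    - [0,0.16,-0.289,0.01,0,0,0]
    - [0,0.16,-0.289,0.01,0,0,0]
    - [0,0.16,-0.289,0.01,0,0,0]

```text
time_s: 2.05
ee_pos: [0.5672, -0.2301, 0.2692]
tcp_rot: [[-0.99, 0.141, -0.001], [0.141, 0.99, -0.0], [0.001, -0.0, -1.0]]
ft_force: [0.1, 0.5, 0.8]
finger_gap: 0.0853
```

```bash
cat > snap.py <<'E'
import sys
from h import *
import json
n=sys.argv[1]; s=observe()
np.savez("pics/"+n+".npz",ee_pos=s["ee_pos"],tcp_rot=s["tcp_rot"])
cv2.imwrite("pics/"+n+".png",camera("wrist"))
print(s["time_s"],s["ee_pos"],s["tcp_rot"],s["joint_pos"],s["ft_force"],s["finger_gap"])
E
python3 snap.py w1
```

```text
2.05 [ 0.5672 -0.2301  0.2692] [[-0.99    0.1407 -0.0013]
 [ 0.1407  0.99   -0.0001]
 [ 0.0013 -0.0002 -1.    ]] [-22.0664  22.1943  15.5113  83.3837  -0.0301 -13.977 ] [0.0814 0.463  0.807 ] 0.08531087573723713
```

View pics/w1.png

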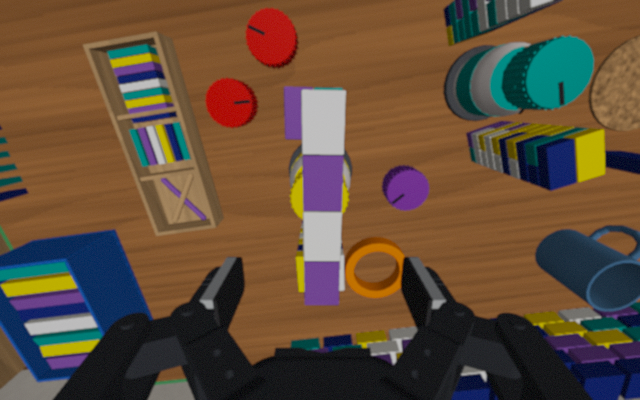

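```bash
python3 - <<'E'
from h import *
s=np.load("pics/w1.npz")
d=ray("wrist",[(302,90),(346,89),(338,304),(305,305)],.174,s);print(d,d.mean(0))
a=(d[3]+d[2]-d[0]-d[1])/2;print(np.linalg.norm(a),np.degrees(np.arctan2(a[1],a[0])))
E
```

```text
[[ 0.4709 -0.2303  0.174 ]
 [ 0.4749 -0.1973  0.174 ]
 [ 0.6698 -0.2276  0.174 ]
 [ 0.6664 -0.2601  0.174 ]] [ 0.5705 -0.2288  0.174 ]
0.19753266891995652 -8.744058080754632
```

>>> jog_arm:
  steps:
    - [0,0.002,0.001,-0.05,0,0,0]
    - [0,0.002,0.001,-0.085,0,0,0]
    - [0,0.002,0.001,-0.11,0,0,0]
    - [0,0.002,0.001,-0.11,0,0,0]

```text
time_s: 2.5
ee_pos: [0.5666, -0.2261, 0.1568]
tcp_rot: [[-0.99, 0.138, -0.006], [0.138, 0.99, 0.002], [0.007, 0.001, -1.0]]
ft_force: [-1.1, 0.2, -0.0]
finger_gap: 0.0856
```

```bash
python3 snap.py w2
```

```text
2.5 [ 0.5666 -0.2261  0.1568] [[-0.9904  0.1382 -0.0064]
 [ 0.1382  0.9904  0.0022]
 [ 0.0066  0.0013 -1.    ]] [-21.7472  24.3754   2.3959  68.4052  -0.0206 -13.801 ] [-1.085   0.1771 -0.039 ] 0.08562213797778206
```

View pics/w2.png

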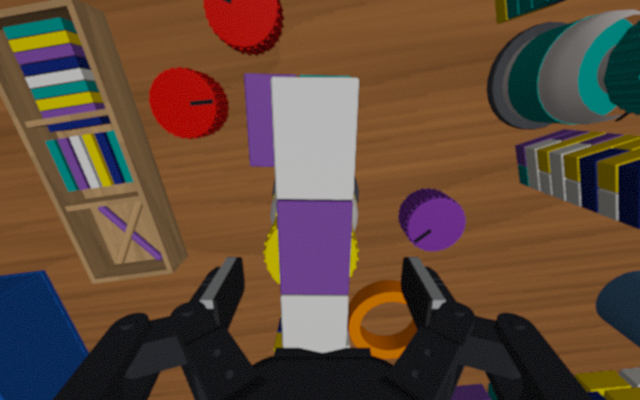

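```bash
python3 - <<'E'
from h import *
s=np.load("pics/w2.npz")
d=ray("wrist",[(277,201),(354,200),(349,295),(281,296),(358,78),(272,80)],.174,s);print(d,(d[0]+d[1])/2,(d[2]+d[3])/2)
u=(d-s["ee_pos"])@s["tcp_rot"];print(u)
print(observe()["ee_pos"])
E
```

```text
[[ 0.5196 -0.2379  0.174 ]
 [ 0.5238 -0.2048  0.174 ]
 [ 0.5723 -0.2122  0.174 ]
 [ 0.5682 -0.2453  0.174 ]
 [ 0.4757 -0.1983  0.174 ]
 [ 0.4719 -0.2305  0.174 ]] [ 0.5217 -0.2213  0.174 ] [ 0.5702 -0.2288  0.174 ]
[[ 0.0451 -0.0181 -0.0169]
 [ 0.0455  0.0153 -0.0169]
 [-0.0036  0.0146 -0.0172]
 [-0.0041 -0.0188 -0.0173]
 [ 0.094   0.015  -0.0166]
 [ 0.0933 -0.0174 -0.0166]]
[ 0.5678 -0.2268  0.1592]
```

>>> jog_arm:
  steps:
    - [0.3,0.002,-0.002,0,0,0,0]
    - [0.5,0.002,-0.002,0,0,0,0]
    - [0.55,0.002,-0.002,0,0,0,0]
    - [0.65,0.002,-0.002,0,0,0,0]
    - [0.75,0.002,-0.002,0,0,0,0]
    - [0.9,0.002,-0.002,0,0,0,0]
    - [1,0.002,-0.002,0,0,0,0]
    - [1,0.002,-0.002,0,0,0,0]
  grip_force: 40

```text
time_s: 3.35
ee_pos: [0.5705, -0.2292, 0.1604]
tcp_rot: [[-0.99, 0.139, -0.001], [0.139, 0.99, 0.0], [0.001, -0.0, -1.0]]
ft_force: [-0.3, -0.6, 7.6]
finger_gap: 0.0335
```

```bash
python3 snap.py w3
```

```text
3.35 [ 0.5705 -0.2292  0.1604] [[-0.9903  0.1387 -0.0012]
 [ 0.1387  0.9903  0.0001]
 [ 0.0012 -0.0001 -1.    ]] [-21.8751  24.4792   3.1221  68.7064  -0.02   -13.9042] [-0.3019 -0.642   7.612 ] 0.03351653411115717
```

View pics/w3.png

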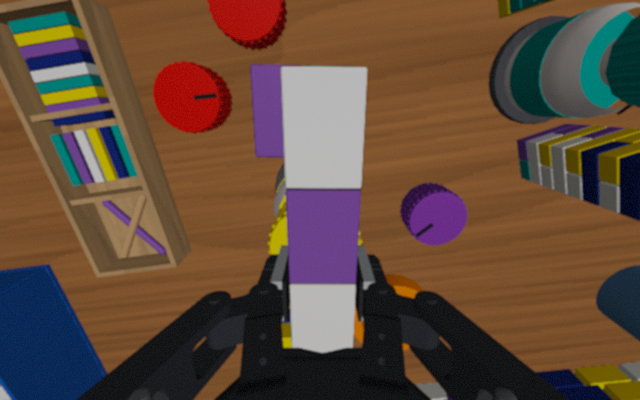

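>>> jog_arm:
  steps:
    - [1,0,0,0.01,0,0,0]
    - [1,0,0,0.03,0,0,0]
    - [1,0,0,0.06,0,0,0]
    - [1,0,0,0.1,0,0,0]
    - [1,-0.005,0.04,0.11,0,0,0.05]
    - [1,-0.01,0.08,0.11,0,0,0.1]
    - [1,-0.016,0.13,0.11,0,0,0.15]
    - [1,-0.022,0.18,0.11,0,0,0.2]
    - [1,-0.028,0.23,0.11,0,0,0.22]
    - [1,-0.034,0.28,0.11,0,0,0.22]

```text
time_s: 4.4
ee_pos: [0.5359, 0.0512, 0.2712]
tcp_rot: [[-0.997, -0.081, -0.001], [-0.081, 0.997, -0.0], [0.001, 0.0, -1.0]]
ft_force: [-0.0, 0.9, -1.9]
finger_gap: 0.0335
```

>>> jog_arm:
  steps:
    - [1,-0.047,0.385,0,0,0,0]
    - [1,-0.047,0.385,0,0,0,0]
    - [1,-0.047,0.385,0,0,0,0]
    - [1,-0.047,0.385,0,0,0,0]
    - [1,-0.047,0.385,0,0,0,0]
    - [1,-0.047,0.385,0,0,0,0]
    - [1,-0.047,0.385,0,0,0,0]
    - [1,-0.047,0.385,0,0,0,0]
    - [1,-0.047,0.385,0,0,0,0]
    - [1,-0.047,0.385,0,0,0,0]

```text
time_s: 5.4
ee_pos: [0.4884, 0.437, 0.2709]
tcp_rot: [[-0.997, -0.083, -0.001], [-0.083, 0.997, -0.001], [0.001, -0.001, -1.0]]
ft_force: [0.0, -0.3, -1.6]
finger_gap: 0.0332
```

```bash
python3 snap.py w4; python3 -c "
from h import *
cv2.imwrite('pics/s4.png',camera('side'));cv2.imwrite('pics/t4.png',camera('top'))
print(observe()['ee_pos'],observe()['ft_force'])"
```

```text
5.4 [0.4884 0.437  0.2709] [[-0.9965 -0.0831 -0.0013]
 [-0.0831  0.9965 -0.0008]
 [ 0.0014 -0.0007 -1.    ]] [41.8177 26.9076 23.2922 86.4722  0.014  37.0503] [ 0.0429 -0.3217 -1.6198] 0.033167816756066816
[0.4892 0.4351 0.2716] [ 0.6076 -0.2168 -1.7901]
```

View pics/w4.png

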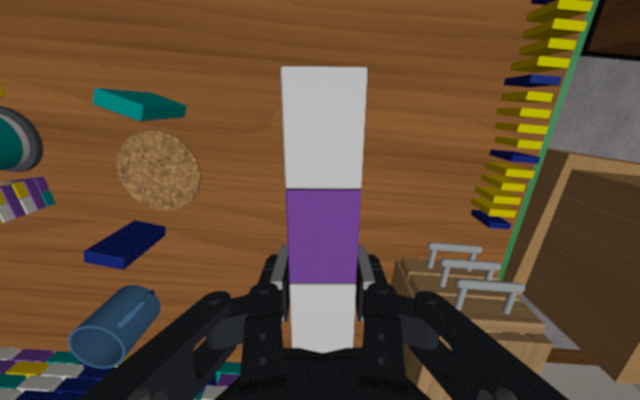

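View pics/s4.png

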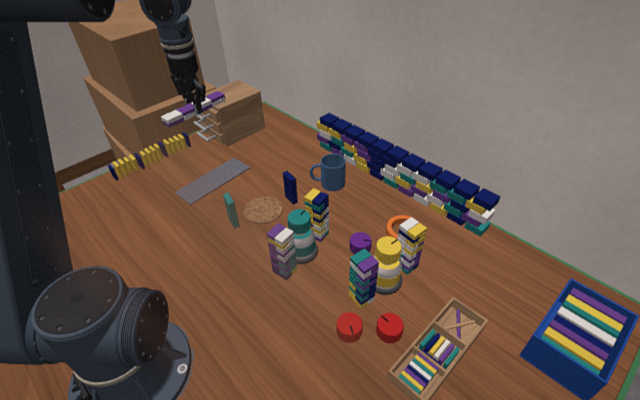

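View pics/t4.png

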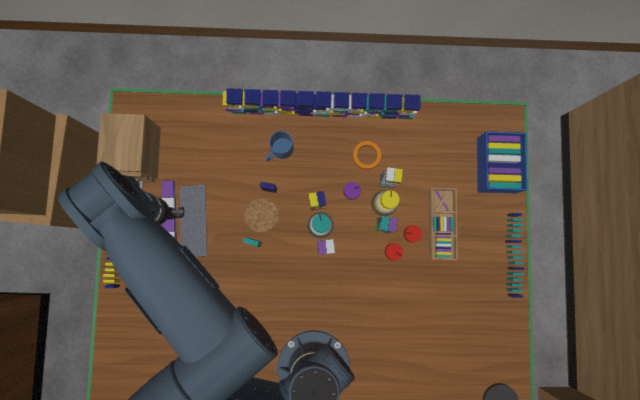

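>>> jog_arm:
  steps:
    - [1,0,0.001,-0.05,0,0,0]
    - [1,0,0.001,-0.1,0,0,0]
    - [1,0,0.001,-0.15,0,0,0]
    - [1,0,0.001,-0.19,0,0,0]
    - [1,0,0.001,-0.22,0,0,0]
    - [1,0,0.001,-0.235,0,0,0]
    - [1,0,0.001,-0.241,0,0,0]
    - [1,0,0.001,-0.241,0,0,0]

```text
time_s: 6.35
ee_pos: [0.4895, 0.4351, 0.0306]
tcp_rot: [[-0.997, -0.079, -0.001], [-0.079, 0.997, -0.001], [0.001, -0.001, -1.0]]
ft_force: [-1.1, -0.5, -1.3]
finger_gap: 0.0335
```

```bash
python3 snap.py w5
```

```text
6.35 [0.4895 0.4351 0.0306] [[-0.9969 -0.0789 -0.0011]
 [-0.0789  0.9969 -0.0007]
 [ 0.0011 -0.0006 -1.    ]] [41.6315 33.5816 -1.4214 55.0697  0.0118 37.1084] [-1.1325 -0.4872 -1.3069] 0.033458450853669656
```

View pics/w5.png

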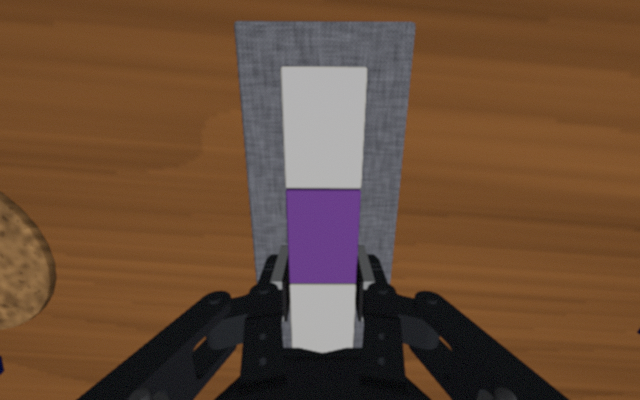

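Centred and parallel over the mat (mat cols 237–413, deck 281–367). Lowering the last ~14 mm slowly.

>>> jog_arm:
  steps:
    - [1,0,0,-0.005,0,0,0]
    - [1,0,0,-0.009,0,0,0]
    - [1,0,0,-0.012,0,0,0]
    - [1,0,0,-0.0125,0,0,0]
    - [1,0,0,-0.0125,0,0,0]

```text
time_s: 6.9
ee_pos: [0.4898, 0.4358, 0.0189]
tcp_rot: [[-0.997, -0.079, -0.0], [-0.079, 0.997, 0.0], [0.0, 0.0, -1.0]]
ft_force: [-0.8, -0.1, -2.0]
finger_gap: 0.0335
```

>>> jog_arm:
  steps:
    - [1,0,0,-0.001,0,0,0]
    - [1,0,0,-0.002,0,0,0]
    - [1,0,0,-0.002,0,0,0]

```text
time_s: 7.2
ee_pos: [0.4897, 0.4357, 0.0168]
tcp_rot: [[-0.997, -0.079, -0.0], [-0.079, 0.997, 0.0], [0.0, 0.0, -1.0]]
ft_force: [0.8, -0.5, -1.6]
finger_gap: 0.0333
```

>>> jog_arm:
  steps:
    - [1,0,0,-0.001,0,0,0]
    - [1,0,0,-0.001,0,0,0]
    - [1,0,0,-0.0015,0,0,0]

```text
time_s: 7.5
ee_pos: [0.4898, 0.4358, 0.0165]
tcp_rot: [[-0.997, -0.079, 0.0], [-0.079, 0.997, 0.001], [-0.0, 0.001, -1.0]]
ft_force: [-4.5, -4.0, 13.8]
finger_gap: 0.0334
```

>>> jog_arm:
  steps:
    - [0.6,0,0,0,0,0,0]
    - [0.5,0,0,0,0,0,0]
    - [0.4,0,0,0,0,0,0]
    - [0.3,0,0,0,0,0,0]
    - [0.2,0,0,0.0,0,0,0]
  grip_force: 40

```text
time_s: 8.0
ee_pos: [0.4898, 0.4358, 0.0163]
tcp_rot: [[-0.997, -0.079, 0.0], [-0.079, 0.997, 0.001], [-0.0, 0.001, -1.0]]
ft_force: [-0.2, 0.1, -0.1]
finger_gap: 0.0683
```

```bash
python3 snap.py w6
```

```text
8.0 [0.4898 0.4358 0.0163] [[-0.9969 -0.0793  0.0002]
 [-0.0793  0.9969  0.0006]
 [-0.0003  0.0005 -1.    ]] [41.6572 34.3319 -2.3898 53.2469  0.0148 37.1097] [-0.2214  0.1444 -0.0774] 0.06834634730195631
```

View pics/w6.png

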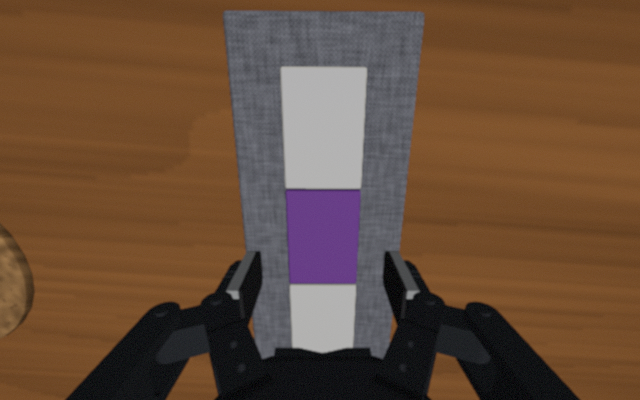

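```bash
python3 - <<'E'
import cv2
t=cv2.imread("pics/t4.png")[160:245,345:445]; cv2.imwrite("pics/t4c.png",cv2.resize(t,None,fx=7,fy=7,interpolation=cv2.INTER_CUBIC))
s=cv2.imread("pics/s4.png")[205:310,330:440]; cv2.imwrite("pics/s4c.png",cv2.resize(s,None,fx=5.5,fy=5.5,interpolation=cv2.INTER_CUBIC))
E
```

```text
(no output)
```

View pics/t4c.png

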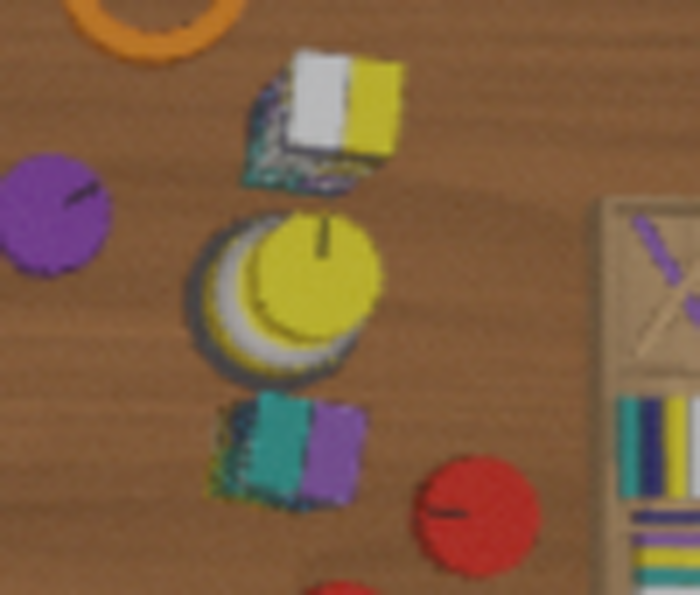

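View pics/s4c.png

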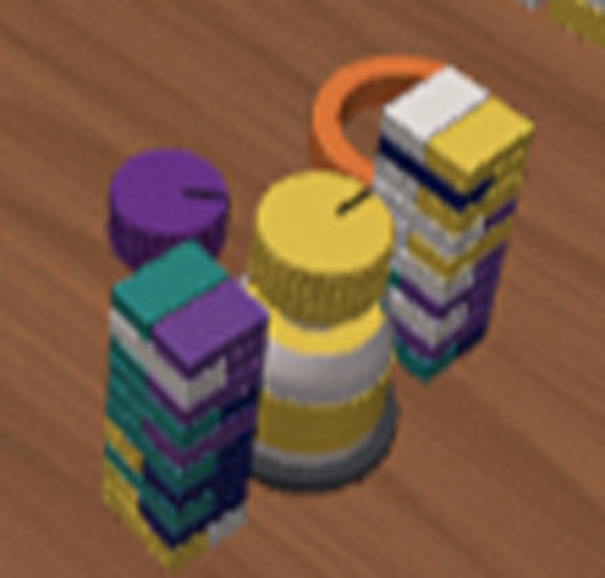

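>>> jog_arm:
  steps:
    - [0.2,0,0,0.02,0,0,0]
    - [0.2,0,0,0.06,0,0,0]
    - [0,0,0,0.11,0,0,0]
    - [0,0,0,0.16,0,0,0]
    - [0,0,0,0.21,0,0,0]
    - [0,0.007,-0.05,0.24,0,0,0]
    - [0,0.014,-0.1,0.24,0,0,0]
    - [0,0.02,-0.15,0.24,0,0,0]
    - [0,0.026,-0.2,0.24,0,0,0]
    - [0,0.032,-0.25,0.24,0,0,0]

```text
time_s: 9.05
ee_pos: [0.5205, 0.1932, 0.2565]
tcp_rot: [[-0.997, -0.08, 0.001], [-0.08, 0.997, 0.001], [-0.001, 0.001, -1.0]]
ft_force: [1.3, 0.6, 0.2]
finger_gap: 0.0852
```

```bash
python3 - <<'E'
from h import *
d=ray("top",crop([(317,275),(324,220),(321,256)],(345,160),7),.137);print(d,np.degrees(np.arctan2(*(d[1]-d[2])[[1,0]])))
d=ray("side",crop([(323,222),(372,189),(340,213)],(330,205),5.5),.137);print(d,np.degrees(np.arctan2(*(d[1]-d[2])[[1,0]])))
d=ray("top",crop([(346,104),(306,448)],(345,160),7),.15);print(d,d.mean(0))
E
```

```text
[[ 0.5693 -0.2315  0.137 ]
 [ 0.5952 -0.2345  0.137 ]
 [ 0.5782 -0.2332  0.137 ]] -4.0870903845706055
[[ 0.5691 -0.2322  0.137 ]
 [ 0.5989 -0.2355  0.137 ]
 [ 0.5782 -0.2342  0.137 ]] -3.5788211915091246
[[ 0.648  -0.2419  0.15  ]
 [ 0.4877 -0.2251  0.15  ]] [ 0.5679 -0.2335  0.15  ]
```

>>> jog_arm:
  steps:
    - [0,0.0485,-0.424,0.01,0,0,-0.55]
    - [0,0.0485,-0.424,0.01,0,0,-0.55]
    - [0,0.0485,-0.424,0.01,0,0,-0.55]
    - [0,0.0485,-0.424,0.01,0,0,-0.55]
    - [0,0.0485,-0.424,0.01,0,0,-0.55]
    - [0,0.0485,-0.424,0.01,0,0,-0.55]
    - [0,0.0485,-0.424,0.01,0,0,-0.55]
    - [0,0.0485,-0.424,0.01,0,0,-0.55]
    - [0,0.0485,-0.424,0.01,0,0,-0.55]
    - [0,0.0485,-0.424,0.01,0,0,-0.55]

```text
time_s: 10.05
ee_pos: [0.569, -0.2346, 0.2658]
tcp_rot: [[-0.89, 0.457, 0.001], [0.457, 0.89, -0.0], [-0.001, -0.0, -1.0]]
ft_force: [0.6, -0.5, -0.0]
finger_gap: 0.0853
```

```bash
python3 snap.py w7
```

```text
10.05 [ 0.569  -0.2346  0.2658] [[-0.8896  0.4568  0.0007]
 [ 0.4568  0.8896 -0.0004]
 [-0.0008 -0.     -1.    ]] [-22.4048  22.4755  15.4551  82.9346  -0.0045   4.7782] [ 0.6133 -0.4823 -0.0404] 0.08528602488007109
```

View pics/w7.png

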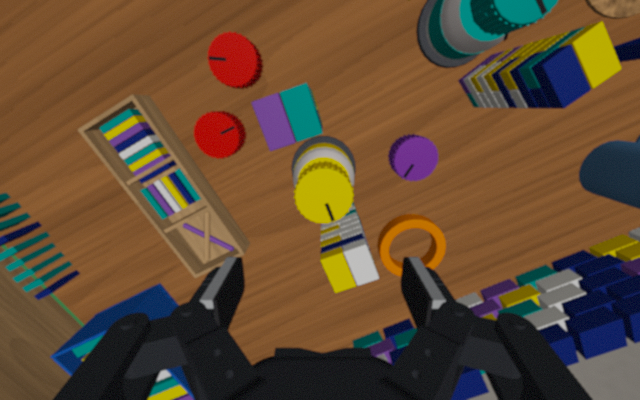

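```bash
python3 - <<'E'
from h import *
s=np.load("pics/w7.npz"); im=cv2.imread("pics/w7.png")
cv2.imwrite("pics/w7c.png",cv2.resize(im[120:300,240:400],None,fx=3.3,fy=3.3,interpolation=cv2.INTER_CUBIC))
d=ray("wrist",[(324,194),(328,204),(332,220)],.137,s);print(d)
th=np.linspace(0,2*np.pi,60)
# fit: threshold yellow & fit
hsv=cv2.cvtColor(im,cv2.COLOR_BGR2HSV)[155:230,285:365]
best=None
mask=cv2.inRange(hsv,(22,120,120),(34,255,255))
for dx in np.arange(-.008,.0081,.001):
  for dy in np.arange(-.008,.0081,.001):
    c=np.array([.569+dx,-.2315+dy])
    r=lambda R:proj("wrist",np.c_[c[0]+R*np.cos(th),c[1]+R*np.sin(th),0*th+.137],s)
    def score(R):
        p=np.round(r(R)-[285,155]).astype(int); return mask[p[:,1].clip(0,74),p[:,0].clip(0,79)]>0
    V=cv2.cvtColor(im,cv2.COLOR_BGR2HSV)[...,2].astype(float)
    pi=np.round(r(.027)).astype(int);po=np.round(r(.031)).astype(int)
    g=np.linalg.norm(im[pi[:,1],pi[:,0]].astype(float)-im[po[:,1],po[:,0]],axis=1).mean()
    if best is None or g>best[0]:best=(g,c)
print(best)
E
```

```text
[[ 0.5683 -0.2306  0.137 ]
 [ 0.5794 -0.2318  0.137 ]
 [ 0.5966 -0.236   0.137 ]]
(np.float64(113.29986569953435), array([ 0.57  , -0.2325]))
```

View pics/w7c.png

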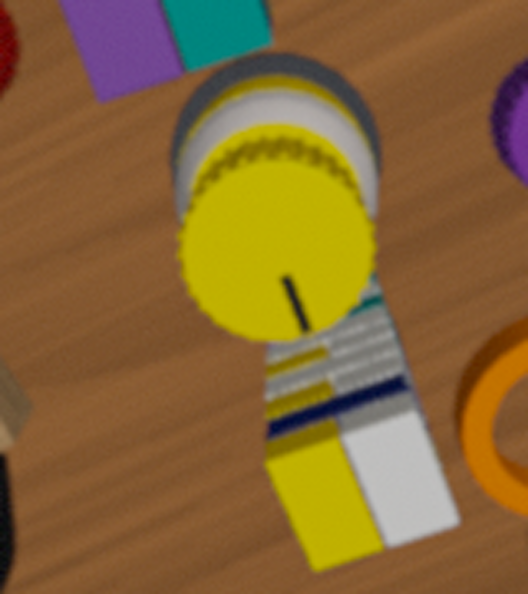

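>>> jog_arm:
  steps:
    - [0,0,0.003,-0.04,0,0,0]
    - [0,0,0.003,-0.075,0,0,0]
    - [0,0,0.003,-0.1,0,0,0]
    - [0,0,0.003,-0.12,0,0,0]
    - [0,0,0.003,-0.135,0,0,0]
    - [0,0,0.003,-0.143,0,0,0]
    - [0,0,0.003,-0.145,0,0,0]
    - [0,0,0.003,-0.145,0,0,0]

```text
time_s: 10.9
ee_pos: [0.569, -0.229, 0.1214]
tcp_rot: [[-0.89, 0.455, 0.001], [0.455, 0.89, 0.0], [-0.001, 0.001, -1.0]]
ft_force: [0.2, -0.4, 0.5]
finger_gap: 0.0853
```

```bash
python3 snap.py w8
```

```text
10.9 [ 0.569  -0.229   0.1214] [[-0.8904  0.4552  0.0008]
 [ 0.4552  0.8904  0.0004]
 [-0.0005  0.0008 -1.    ]] [-21.9453  25.6448  -0.9706  63.3522   0.0406   5.132 ] [ 0.228  -0.4314  0.5221] 0.08526314678766747
```

View pics/w8.png

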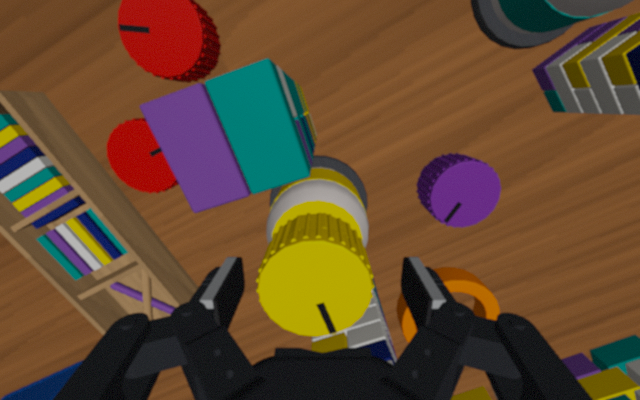

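```bash
python3 - <<'E'
from h import *
s=np.load("pics/w8.npz")
d=ray("wrist",[(315,284),(259,285),(371,283),(316,334)],.137,s);print(d,(d[1]+d[2])/2);print((d-s["ee_pos"])@s["tcp_rot"]); print(observe()["ee_pos"])
E
```

```text
[[ 0.5661 -0.2299  0.137 ]
 [ 0.5541 -0.2546  0.137 ]
 [ 0.5781 -0.2053  0.137 ]
 [ 0.5939 -0.2438  0.137 ]] [ 0.5661 -0.2299  0.137 ]
[[ 0.0022 -0.002  -0.0156]
 [ 0.0017 -0.0295 -0.0157]
 [ 0.0027  0.0253 -0.0156]
 [-0.0289 -0.0018 -0.0156]]
[ 0.5692 -0.2293  0.1217]
```

>>> jog_arm:
  steps:
    - [0.1,-0.001,-0.002,-0.002,0,0,0]
    - [0.2,-0.001,-0.002,-0.002,0,0,0]
    - [0.25,-0.001,-0.002,-0.002,0,0,0]
    - [0.3,-0.001,-0.002,-0.002,0,0,0]
    - [0.4,-0.001,-0.002,-0.002,0,0,0]
    - [0.6,-0.001,-0.002,-0.002,0,0,0]
    - [1,-0.001,-0.002,-0.002,0,0,0]
    - [1,-0.001,-0.002,-0.002,0,0,0]
  grip_force: 80

```text
time_s: 11.75
ee_pos: [0.5682, -0.2319, 0.1206]
tcp_rot: [[-0.89, 0.456, 0.002], [0.456, 0.89, -0.001], [-0.002, -0.0, -1.0]]
ft_force: [-4.0, -2.5, 7.1]
finger_gap: 0.0559
```

>>> jog_arm:
  steps:
    - [1,0,0,-0.002,0,0,0]
    - [1,0,0,-0.004,0,0,0]
    - [1,0,0,-0.006,0,0,0]
    - [1,0,0,-0.0075,0,0,0]
    - [1,0,0,-0.0075,0,0,0]
    - [1,0,0,-0.0075,0,0,0]
  grip_force: 80

```text
time_s: 12.35
ee_pos: [0.5682, -0.2319, 0.1146]
tcp_rot: [[-0.89, 0.456, 0.003], [0.456, 0.89, -0.001], [-0.003, 0.0, -1.0]]
ft_force: [-4.6, 0.7, 12.8]
finger_gap: 0.0554
```

>>> jog_arm:
  steps:
    - [1,0,0,-0.002,0,0,0]
    - [1,0,0,-0.003,0,0,0]
    - [1,0,0,-0.003,0,0,0]

```text
time_s: 12.65
ee_pos: [0.5682, -0.2319, 0.1131]
tcp_rot: [[-0.89, 0.456, 0.004], [0.456, 0.89, -0.002], [-0.005, 0.0, -1.0]]
ft_force: [-4.8, 1.3, 14.2]
finger_gap: 0.0556
```

>>> jog_arm:
  steps:
    - [1,0,0,-0.0022,0,0,0.08]
    - [1,0,0,-0.0022,0,0,0.17]
    - [1,0,0,-0.0022,0,0,0.26]
    - [1,0,0,-0.0022,0,0,0.35]

```text
time_s: 13.05
ee_pos: [0.5684, -0.2322, 0.1128]
tcp_rot: [[-0.993, 0.12, 0.006], [0.12, 0.993, -0.001], [-0.006, -0.0, -1.0]]
ft_force: [-5.0, 1.3, 14.9]
finger_gap: 0.0561
```

```bash
python3 snap.py w9; python3 -c "
from h import *
print(observe()['torque'])"
```

```text
13.05 [ 0.5684 -0.2322  0.1128] [[-0.9928  0.1198  0.0063]
 [ 0.1198  0.9928 -0.0011]
 [-0.0064 -0.0003 -1.    ]] [-22.2581  25.8161  -2.0343  61.7901   0.0792 -15.3754] [-4.9716  1.3079 14.8992] 0.05605032715755469
[0.0806 0.9951 0.0374]
```

View pics/w9.png

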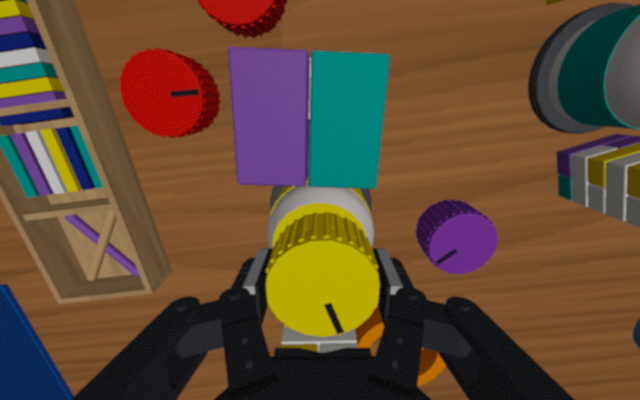

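>>> jog_arm:
  steps:
    - [1,0,0,-0.0022,0,0,0.08]
    - [1,0,0,-0.0022,0,0,0.17]
    - [1,0,0,-0.0022,0,0,0.26]
    - [1,0,0,-0.0022,0,0,0.35]
    - [1,0,0,-0.0022,0,0,0.44]
    - [1,0,0,-0.0022,0,0,0.53]
    - [1,0,0,-0.0022,0,0,0.62]
    - [1,0,0,-0.0022,0,0,0.71]
    - [1,0,0,-0.0022,0,0,0.78]
    - [1,0,0,-0.0022,0,0,0.78]

```text
time_s: 14.1
ee_pos: [0.568, -0.234, 0.1126]
tcp_rot: [[-0.786, -0.618, 0.006], [-0.618, 0.786, -0.0], [-0.005, -0.004, -1.0]]
ft_force: [-8.0, -7.5, 15.2]
finger_gap: 0.0557
```

```bash
python3 snap.py w10; python3 -c "
from h import *
print(observe()['torque'])"
```

```text
14.1 [ 0.568  -0.234   0.1126] [[-0.7858 -0.6184  0.006 ]
 [-0.6184  0.7858 -0.0001]
 [-0.0047 -0.0038 -1.    ]] [-22.4502  25.8837  -1.9565  61.8376   0.1265 -60.6525] [-8.0271 -7.4724 15.1945] 0.0557316406831831
[-1.4006  1.5171  0.1085]
```

View pics/w10.png

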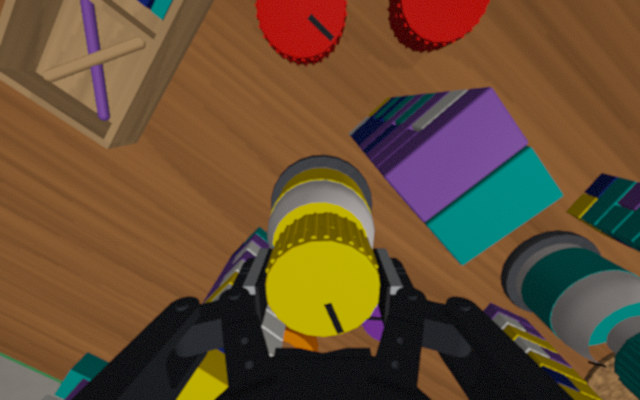

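>>> jog_arm:
  steps:
    - [1,0.0005,0.001,0.001,0,0,0]
    - [1,0.0005,0.0015,0.004,0,0,0]
    - [1,0.0005,0.0015,0.007,0,0,0]
    - [1,0.0005,0.0015,0.01,0,0,0]
    - [1,0.0005,0.0015,0.012,0,0,0]

```text
time_s: 14.65
ee_pos: [0.5678, -0.2339, 0.1246]
tcp_rot: [[-0.788, -0.616, 0.005], [-0.616, 0.788, -0.003], [-0.002, -0.005, -1.0]]
ft_force: [-2.2, -8.4, -5.2]
finger_gap: 0.0558
```

>>> jog_arm:
  steps:
    - [1,-0.0005,-0.001,0.001,0,0,0]
    - [1,-0.0005,-0.001,0.003,0,0,0]
    - [1,-0.0005,-0.001,0.005,0,0,0]
    - [1,-0.0005,-0.001,0.005,0,0,0]

```text
time_s: 15.05
ee_pos: [0.5676, -0.2348, 0.1299]
tcp_rot: [[-0.788, -0.616, 0.005], [-0.616, 0.788, -0.003], [-0.003, -0.005, -1.0]]
ft_force: [1.3, 0.3, -1.0]
finger_gap: 0.0559
```

```bash
python3 snap.py w11; python3 -c "
from h import *
im=camera('side');cv2.imwrite('pics/s11.png',cv2.resize(im[150:320,300:470],None,fx=3.5,fy=3.5,interpolation=cv2.INTER_CUBIC))"
```

```text
15.05 [ 0.5676 -0.2348  0.1299] [[-0.7875 -0.6162  0.0052]
 [-0.6162  0.7875 -0.0025]
 [-0.0026 -0.0052 -1.    ]] [-22.4634  25.1836  -0.4155  64.0691  -0.0192 -60.5059] [ 1.3315  0.3064 -1.0191] 0.0559208606521663
```

View pics/s11.png

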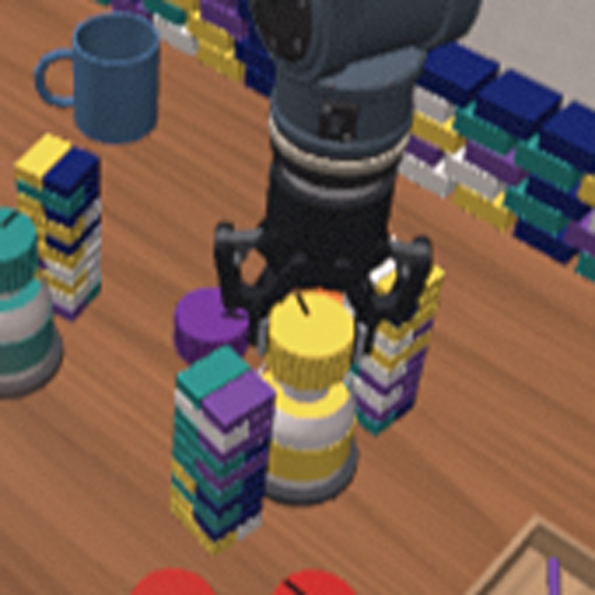

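View pics/w11.png

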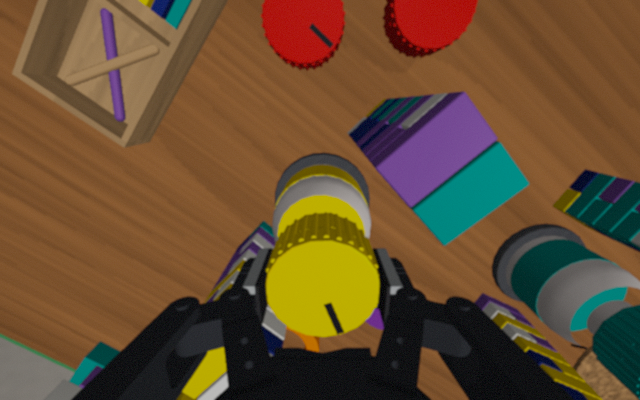

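>>> jog_arm:
  steps:
    - [1,0,0,0.01,0,0,0]
    - [1,0,0,0.03,0,0,0]
    - [1,0,0,0.06,0,0,0]
    - [1,0,0,0.1,0,0,0]
    - [1,0,0,0.13,0,0,0]
    - [1,-0.006,0.04,0.14,0,0,-0.1]
    - [1,-0.012,0.09,0.14,0,0,-0.2]
    - [1,-0.018,0.14,0.14,0,0,-0.3]
    - [1,-0.024,0.19,0.14,0,0,-0.4]
    - [1,-0.03,0.24,0.14,0,0,-0.5]

```text
time_s: 16.15
ee_pos: [0.5369, 0.0056, 0.2705]
tcp_rot: [[-0.987, -0.159, 0.004], [-0.159, 0.987, -0.005], [-0.003, -0.005, -1.0]]
ft_force: [1.1, 0.3, -0.8]
finger_gap: 0.0558
```

>>> jog_arm:
  steps:
    - [1,-0.006,0.05,0,0,0,-0.1]
    - [1,-0.012,0.1,0,0,0,-0.2]
    - [1,-0.018,0.15,0,0,0,-0.3]
    - [1,-0.0235,0.1925,-0.01,0,0,-0.35]
    - [1,-0.0235,0.1925,-0.05,0,0,-0.35]
    - [1,-0.0235,0.1925,-0.08,0,0,-0.35]
    - [1,-0.0235,0.1925,-0.1,0,0,-0.35]
    - [1,-0.0235,0.1925,-0.1,0,0,-0.35]

```text
time_s: 16.95
ee_pos: [0.5116, 0.1977, 0.1685]
tcp_rot: [[-0.982, 0.189, -0.002], [0.189, 0.982, -0.007], [0.001, -0.008, -1.0]]
ft_force: [-0.7, 1.1, 0.3]
finger_gap: 0.0556
```

```bash
python3 snap.py w12
```

```text
16.95 [0.5116 0.1977 0.1685] [[-0.982   0.1888 -0.0024]
 [ 0.1888  0.982  -0.0073]
 [ 0.001  -0.0077 -1.    ]] [21.3164 18.0837 -5.5804 66.6182 -0.3406 32.2   ] [-0.6716  1.0638  0.2988] 0.055594766890799334
```

View pics/w12.png

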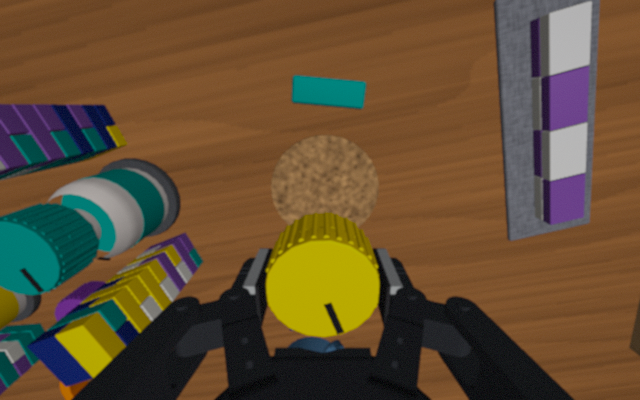

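```bash
python3 - <<'E'
from h import *
s=np.load("pics/w12.npz")
d=ray("wrist",[(325,136),(272,183),(378,183)],.006,s);print(d,(d[1]+d[2])/2)
print(observe()["ee_pos"])
E
```

```text
[[0.4586 0.2112 0.006 ]
 [0.4972 0.1447 0.006 ]
 [0.5189 0.2586 0.006 ]] [0.5081 0.2017 0.006 ]
[0.5126 0.198  0.1703]
```

>>> jog_arm:
  steps:
    - [1,0.002,0.001,-0.04,0,0,0]
    - [1,0.002,0.001,-0.075,0,0,0]
    - [1,0.002,0.001,-0.1,0,0,0]
    - [1,0.002,0.001,-0.115,0,0,0]
    - [1,0.002,0.001,-0.125,0,0,0]
    - [1,0.002,0.001,-0.129,0,0,0]
    - [1,0.002,0.001,-0.129,0,0,0]

```text
time_s: 17.7
ee_pos: [0.5152, 0.1991, 0.0421]
tcp_rot: [[-0.982, 0.189, 0.001], [0.189, 0.982, -0.006], [-0.002, -0.006, -1.0]]
ft_force: [-0.8, 0.3, -0.2]
finger_gap: 0.056
```

```bash
python3 snap.py w13;  python3 -c "
from h import *
im=camera('side');cv2.imwrite('pics/s13.png',cv2.resize(im[130:260,180:340],None,fx=4,fy=4,interpolation=cv2.INTER_CUBIC))"
```

```text
17.7 [0.5152 0.1991 0.0421] [[-0.9819  0.1892  0.001 ]
 [ 0.1892  0.9819 -0.006 ]
 [-0.0021 -0.0057 -1.    ]] [ 21.3119  24.3991 -16.3566  49.3184  -0.3423  32.2187] [-0.7576  0.3281 -0.2266] 0.0560374427042415
```

View pics/w13.png

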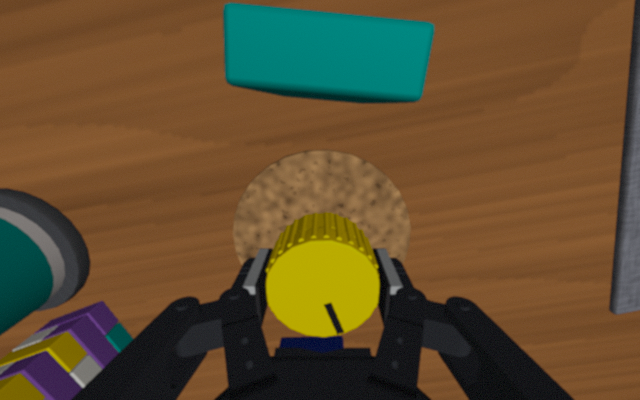

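View pics/s13.png

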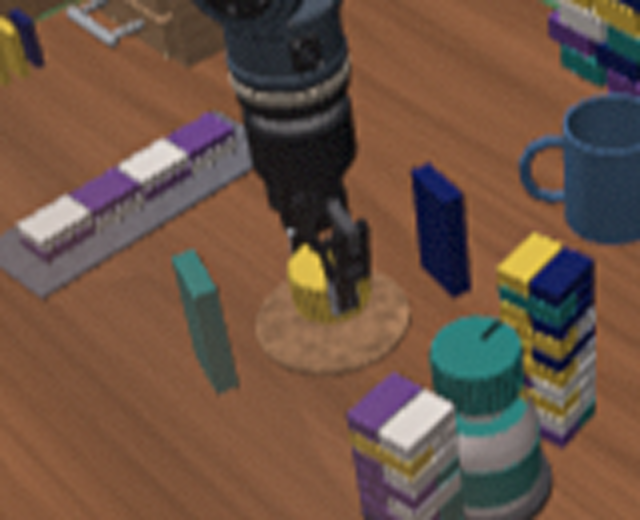

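>>> jog_arm:
  steps:
    - [1,-0.001,0,-0.006,0,0,0]
    - [1,-0.001,0,-0.011,0,0,0]
    - [1,-0.001,0,-0.014,0,0,0]
    - [1,-0.001,0,-0.015,0,0,0]
    - [1,-0.001,0,-0.0155,0,0,0]

```text
time_s: 18.3
ee_pos: [0.5142, 0.1992, 0.0267]
tcp_rot: [[-0.982, 0.189, 0.001], [0.189, 0.982, -0.006], [-0.002, -0.006, -1.0]]
ft_force: [0.4, 0.6, -0.7]
finger_gap: 0.0558
```

>>> jog_arm:
  steps:
    - [1,0,0,-0.0007,0,0,0]
    - [1,0,0,-0.0013,0,0,0]
    - [1,0,0,-0.0013,0,0,0]

```text
time_s: 18.6
ee_pos: [0.5143, 0.1992, 0.0257]
tcp_rot: [[-0.982, 0.189, 0.002], [0.189, 0.982, -0.006], [-0.003, -0.005, -1.0]]
ft_force: [-0.6, -0.7, 3.4]
finger_gap: 0.0556
```

>>> jog_arm:
  steps:
    - [1,0,0,-0.0007,0,0,0]
    - [1,0,0,-0.0007,0,0,0]
    - [0.3,0,0,-0.0005,0,0,0]
    - [0.27,0,0,-0.0005,0,0,0]
    - [0.23,0,0,-0.0005,0,0,0]
    - [0.18,0,0,0,0,0,0]
    - [0.1,0,0,0,0,0,0]
    - [0.05,0,0,0,0,0,0]
  grip_force: 20

```text
time_s: 19.4
ee_pos: [0.5143, 0.1992, 0.0257]
tcp_rot: [[-0.982, 0.189, 0.002], [0.189, 0.982, -0.006], [-0.003, -0.005, -1.0]]
ft_force: [-0.1, -0.1, 0.2]
finger_gap: 0.0811
```

```bash
python3 snap.py w14
```

```text
19.4 [0.5143 0.1992 0.0257] [[-0.9819  0.1892  0.0015]
 [ 0.1892  0.9819 -0.0058]
 [-0.0026 -0.0054 -1.    ]] [ 21.3521  25.3591 -17.6655  47.0149  -0.3418  32.2576] [-0.0732 -0.1047  0.1615] 0.08108403316612638
```

View pics/w14.png

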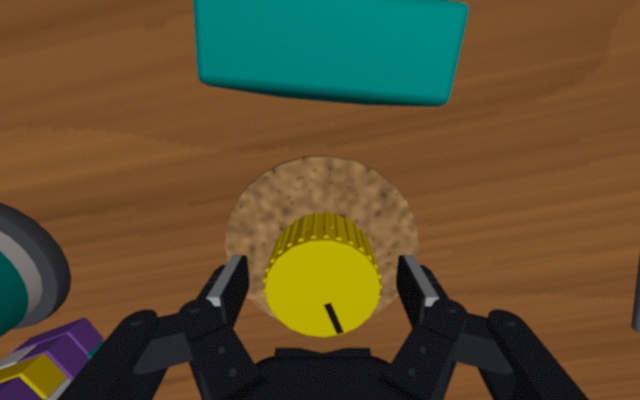

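Released: the cap stands clear of both fingers. Rise straight up and away.

>>> jog_arm:
  steps:
    - [0,0,0,0.02,0,0,0]
    - [0,0,0,0.05,0,0,0]
    - [0,0,0,0.1,0,0,0]
    - [0,0,0,0.15,0,0,0]
    - [0,0,0,0.2,0,0,0]
    - [0,0,0,0.23,0,0,0]
    - [0,-0.04,0.03,0.23,0,0,0]
    - [0,-0.08,0.06,0.23,0,0,0]
    - [0,-0.1,0.1,0.23,0,0,0]
    - [0,-0.1,0.1,0.23,0,0,0]

```text
time_s: 20.45
ee_pos: [0.4119, 0.3026, 0.256]
tcp_rot: [[-0.983, 0.185, 0.002], [0.185, 0.983, -0.004], [-0.002, -0.004, -1.0]]
ft_force: [0.2, 0.1, 0.4]
finger_gap: 0.0858
```

```bash
python3 snap.py w15;  python3 -c "
from h import *
im=camera('side');cv2.imwrite('pics/s15.png',cv2.resize(im[130:330,140:440],None,fx=2.6,fy=2.6,interpolation=cv2.INTER_CUBIC))
im=camera('top');cv2.imwrite('pics/t15.png',cv2.resize(im[130:270,170:470],None,fx=2.6,fy=2.6,interpolation=cv2.INTER_CUBIC))"
```

```text
20.45 [0.4119 0.3026 0.256 ] [[-0.9828  0.1847  0.0016]
 [ 0.1847  0.9828 -0.0042]
 [-0.0023 -0.0038 -1.    ]] [36.4425 12.0882 -0.8259 77.1557 -0.2465 47.0865] [0.195  0.0632 0.3769] 0.08583951315824195
```

View pics/s15.png

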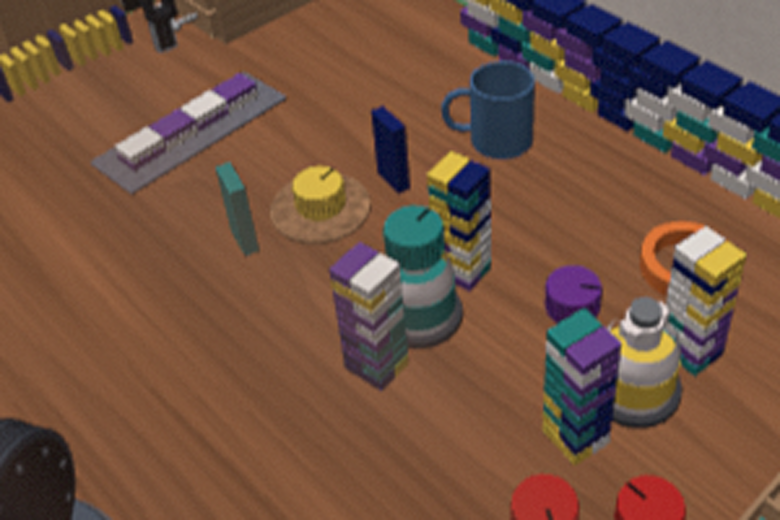

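View pics/t15.png

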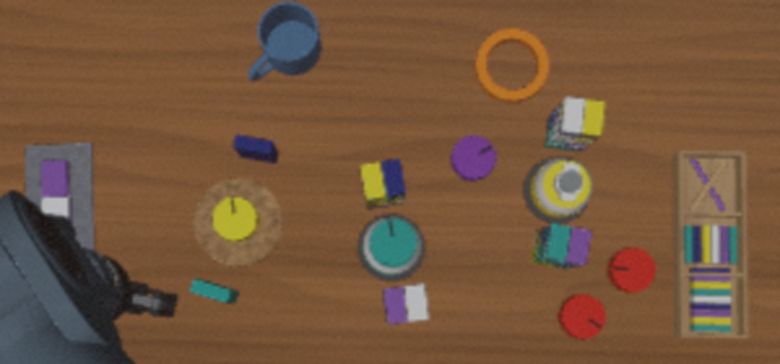

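View pics/w15.png

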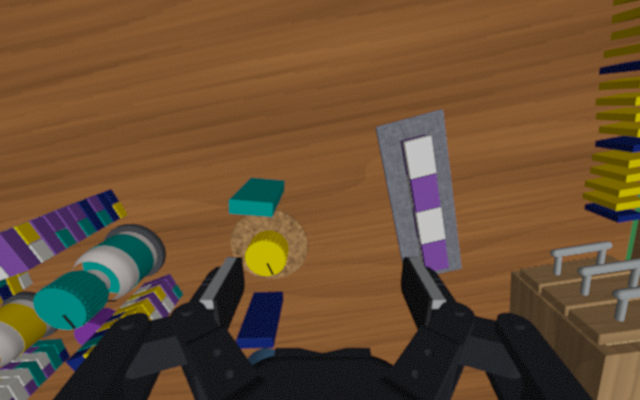

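Everything is in place: the cap is upright in the middle of the coaster, the deck lies flat on the mat, the towers and tiles are standing, and the tub is open. Handing in.

```bash
python3 -c "
from rig import *
s=observe();print(s['time_s'],s['joint_vel'],s['ft_force']);print(finish_job())"
```

```text
20.6 [-1.64459547  0.22904476 -0.04124424 -0.03932671  0.02189677 -0.00176268] [ 0.16510139 -0.03425914 -0.03180829]
the job is handed in; nothing more can be done
None
```

The job is done and handed in at 20.6 s, well inside the 61 s limit.

- **Deck:** I lifted it off the towers and laid it flat and lengthwise on the grey mat. It touched down at about 14 N and was then released.
- **Cap:** I pressed the yellow cap down about 6 to 7 mm (13 to 15 N) and turned it about 65° anticlockwise, and it came free. I set it upright near the centre of the cork coaster, with about 3 to 4 N at first contact and a slight extra press before letting go.

**Last checks:**
- The final side, top and wrist pictures show the cap right way up and wholly on the coaster, the deck on the mat, and the tub open.
- All four towers, both tiles, the teal-capped tub, the mug and the tape look unmoved by eye; I did not measure their positions again.
- The gripper was clear of everything, with a force of about 0 N.

**Off-plan readings:**
- While the cap turned and lifted there was a sideways force of up to about 11 N. It went away after I shifted the gripper 1 mm.
- Estimates of the coaster's centre differed by up to about 6 mm. The one that stood out used a partly hidden view, and the cap had about 30 mm to spare.

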